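# Set the stop of the measuring bar and lock it

### The arm

A 6-joint arm with a two-finger parallel gripper is mounted at the origin on the work surface. World frame = base frame: x ahead of the robot, y to its left, z up, the work surface at z = 0. Lengths are in m, angles in degrees, forces in N, time in s.
With the tool pointing down it reaches from about 0.35 to 0.875 m from the base axis. Payload 15.5 kg.
Tool frame: the origin (TCP) lies on the centre line of the jaws, within the pads' length; the fingertips stand 17 mm ahead of it and the grasp point (between the pads) lies 2 mm behind it; x points along the fingers, y is the direction in which the jaws open and shut, and the axes are right-handed (so a half turn about x gives the same grasp; the last joint's range is limited). The gripper opens to 85 mm and grips with 20 to 120 N. Pads are 22 mm wide; open, the fingers measure 114 mm over their backs; the gripper's body (76 mm by 85 mm) begins 54 mm behind the grasp point. The pads swing forward as they close: fully open they stand 13 mm farther back than shut.
Start: joints at [-75.258, 28.281, 77.091, -0, 74.628, -5.472], TCP at [0.216, -0.587, 0.248] pointing down, gripper open.
Joint ranges: [-166.48, 166.48], [-47.26, 123.95], [12.59, 153.08], [-70.14, 250.14], [6.76, 159.57], [-176.63, 176.63]. Speed limits (degrees/s): [108.29, 108.29, 147.25, 172.46, 172.46, 172.46].

### API

Orientations are given as a 3x3 rotation matrix whose columns are the frame's x, y, z axes.
In Python, from workcell import status, imaging, finish_job gives the robot as it stands.
- The arm moves only by the tool move_arm, never from a script. Its argument "rows" is a list of rows, each a list of 3 entries, a list of its own where there are three numbers: the opening, from 0 (shut) to 1 (fully open), then the shift along the tool's x, y, z each as a share of 200 mm, from -1 to 1, then the turn, a rotation vector about the tool's x, y, z each as a share of 360 degrees, from -1 to 1. In form: [[hand, [x, y, z], [rx, ry, rz]], ...]. A call has 1 to 20 rows; each row shifts and turns the commanded pose from where the row before left it, along the tool's axes as they then stand; what a row does not reach is not made up. A row lasts 1/8 s, in which the tool goes at most 62.5 mm and 10.7 degrees, less where a joint would pass 70% of its speed; a pose out of reach is approached as far as the arm can. A call with a number of a shift or a turn outside -1 to 1 is refused whole. A call with a gripper value outside its range is refused whole. The fingers move at their own pace and stop on an object; the grip force is fixed at half the most. Time passes only in rows, so rows that do not move let the fingers close. It gives the time, the measured TCP pose, the force and the opening at its end, in the units of the state.
- status.read_state(): the state, without advancing time (a new reading comes with each control period).
- imaging.read_camera(name): name is "scene" or "top"; returns (picture, depth): 400x640x3 uint8, red, green, blue; 400x640 float32, m along the optical axis (not along the pixel's ray), 0 where there is no reading.
- imaging.camera_info(name): a dict with "camera_matrix" (3x3 intrinsics, pixels), "cam_to_world" (4x4, takes a point from camera to world coordinates). Camera axes: x right, y down, z forward; pixel columns grow to the right and rows downward; lengths in m; the calibration is good to about 2 mm. A picture is of the moment at which its call begins. camera_info takes no time and is no camera call.
- finish_job(): hands the job in, once; it reports no verdict.
The state is a dict: "t": time; "qpos": joint angles; "qd": joint speeds; "joint_torque": joint torques, N m; "position": TCP position; "tcp_rot": TCP orientation; "force": force on the tool from outside, world axes, zero at the start; "moment": the same for the moment, N m; "width": opening from 0.0 (shut) to 1.0 (fully open).
Only numpy, scipy, OpenCV 4.12 (cv2) and the standard library are available. Lean on these libraries where they do the work, as an engineer would, in place of code of your own. Each camera call takes 0.05 s, during which the arm holds its last target. There are 200 camera calls.

### The job

On the workshop's measuring bar, slide the stop along the bar until its pointer is in line with the middle of the arrow-shaped marker (not the square or the round one). Then press the stop's locking lever down flat, with the stop still on the mark, and leave everything else on the table where it is.

Things in the scene. Friction and masses are not known exactly. Their poses are not given: they have to be found in the camera images.
- gauge: The measuring bar, fixed: wooden base 480 x 185 x 16 mm (x = -65 to +120 mm) with a 16 mm round steel bar between two dark end posts (at y = -225 and +225 mm, 70 mm high). Origin on the table under the middle of the bar; y runs along the bar, x across it towards the markers, z up. Bar axis 50 mm above the table.
- stop_grip (a point): Centre of the stop's grip block, 100 mm above the table. The stop: aluminium collar (48 mm dia., top at 74 mm) round the bar, with an upright block on it 30 mm wide across the bar, 34 mm along it, top at 122 mm. Axes as the gauge's. Slides along y only, 180 mm either way from the bar's middle, against about 5 N friction (lever raised or flat); stays where left.
- pointer_tip (a point): Tip of the thin dark steel pointer, 6 mm wide, that sticks out low down from the middle of the stop towards the markers; 54 mm from the bar's axis in +x, 35 mm above the table, at the same y along the bar as the block's centre.
- lever_tip (a point): Top of the rounded free end (22 mm wide) of the locking lever, a dark steel strip 18 mm wide, 8 mm thick, hinged at the +y side of the grip block (21 mm from the block's centre, 90 mm above the table) and pointing away from it in +y. This point is 60 mm from the hinge; with the lever flat it is 81 mm from the block's centre, 94 mm above the table.
- lock_lever (a joint): Angle of the locking lever above level, rad: 0 is flat (locked, against its end stop), about 0.6 raised (open, as at the start). A stiff hinge (0.06 N m, 1 to 2 N of push at the free end); it stays where it is left.
- mark_arrow (a point): Middle of the top of the arrow-shaped marker: flat steel, 8 mm thick, fixed on the base, about 50 mm long and 55 mm wide, a straight stem with two barbs, its head pointing at the bar. This point is on the stem, 85 mm from the bar's axis in +x, 24 mm above the table; axes as the gauge's. The three markers change places from day to day.
- mark_square (a point): Same for the square marker (44 mm square). Not the one to use.
- mark_round (a point): Same for the round marker (44 mm disc). Not the one to use.
- tub_c (a point): Centre of an open red plastic tub, 110 x 140 x 60 mm; to be left alone.
- cone_c (a point): Centre of a blue cone of thread, 72 mm wide, 122 mm high; to be left alone.
- hoop_c (a point): Centre of a wooden embroidery hoop lying flat, 150 mm across, 12 mm high; to be left alone.
- jar_c (a point): Centre of a jar, 64 mm across, 85 mm high; to be left alone.

How it is judged:
By the outcome, as a careful person would: the job done as asked, in the order asked, and still so for the second after the job is handed in, with the robot touching nothing.
It also fails if it takes over 37 s, if anything falls off the work surface, if the arm or the gripper's body presses on something with over 40 N, if the wrist force passes 120 N, or if a joint passes its speed limit or range.

## Working session

There is one attempt and no reset: what is moved stays moved. The work goes in short steps, Python scripts to look and compute and a tool call to move; the robot and the scene stay as the last step left them, time stands still between calls to the robot, and variables do not carry over. Pictures are saved under pics/ and viewed, on a budget of 10 in all, crops included, one or two more only if the job needs it, and the job is handed in when it is done.

Besides the shell and the picture viewer there is one more tool, called after "Emit:" as a command line: name --argument value ..., lists and objects as JSON in quotes. move_arm: Moves the arm, as the interface text tells. Its arguments: {"type":"object","properties":{"rows":{"type":"array"}},"required":["rows"]}

```bash
mkdir -p pics
cat > h.py <<'E'
import numpy as np,cv2
from workcell import status,imaging
def snap(n,f):
    p,d=imaging.read_camera(n); np.save(f'pics/{f}_d.npy',d); cv2.imwrite(f'pics/{f}.png',p[:,:,::-1]); return p,d
def ray(n,u,v):
    c=imaging.camera_info(n);K=np.array(c["camera_matrix"]);T=np.array(c["cam_to_world"])
    return T[:3,3],T[:3,:3]@np.linalg.solve(K,[u,v,1.])
def at_z(n,u,v,z):
    o,r=ray(n,u,v); return o+r*(z-o[2])/r[2]
def at_d(n,u,v,d):
    o,r=ray(n,u,v); return o+r*d[int(v),int(u)]
E
python3 - <<'E'
from h import *
for n in("scene","top"):
    snap(n,n+"0"); c=imaging.camera_info(n); print(np.round(c["cam_to_world"],3),c["camera_matrix"])
s=status.read_state(); print(s)
E
```

```text
[[-0.851  0.342 -0.399  1.04 ]
 [ 0.525  0.54  -0.657  0.839]
 [-0.01  -0.769 -0.64   0.897]
 [ 0.     0.     0.     1.   ]] [[413.88996884   0.         310.77355797]
 [  0.         413.88996884 199.34584413]
 [  0.           0.           1.        ]]
[[-0.003 -0.999  0.048  0.448]
 [-1.     0.003 -0.004 -0.004]
 [ 0.004 -0.048 -0.999  1.313]
 [ 0.     0.     0.     1.   ]] [[444.62198968   0.         318.54563801]
 [  0.         444.62198968 202.82325809]
 [  0.           0.           1.        ]]
{'t': 0.1, 'qpos': array([-7.52578479e+01,  2.83117579e+01,  7.71244552e+01,  3.24513641e-05,
        7.46282465e+01, -5.47032332e+00]), 'qd': array([ 0.02787968, -0.0138228 , -0.0432437 ,  0.09026128,  0.00979564,
        0.14669672]), 'joint_torque': array([ 3.17750091e-03, -8.83592534e+01, -3.84561074e+01, -3.26994605e-04,
        5.16771091e-03, -1.52392147e-05]), 'position': array([ 0.21587707, -0.58620151,  0.24774999]), 'tcp_rot': array([[-2.85758360e-04,  3.45502234e-01, -9.38417884e-01],
       [ 1.08813653e-03, -9.38417259e-01, -3.45502336e-01],
       [-9.99999367e-01, -1.11985696e-03, -1.07793026e-04]]), 'force': array([-0.01607511, -0.69034769, -0.22294934]), 'moment': array([-0.01931308, -0.0156012 ,  0.05862475]), 'width': 0.9967340977252145}
```

View pics/top0.png

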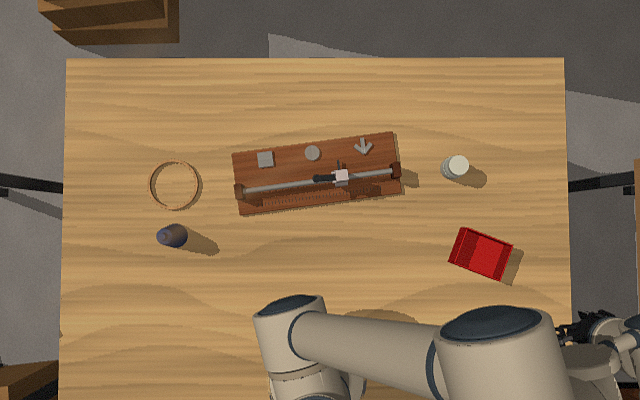

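View pics/scene0.png

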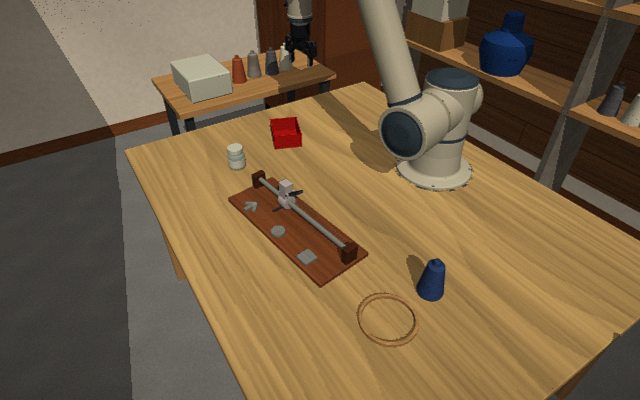

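The top view shows the gauge at about (232–405, 132–215). The stop's block is at (341,177) and its lever points left (+y). The arrow is at (363,146), the square at (265,159) and the round marker at (312,153). Next I'll enlarge the gauge area.

Run:
```python
import cv2
p=cv2.imread('pics/top0.png'); cv2.imwrite('pics/c1.png',cv2.resize(p[125:220,230:410],None,fx=4.4,fy=4.4,interpolation=cv2.INTER_CUBIC))
```

```text
(no output)
```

View pics/c1.png

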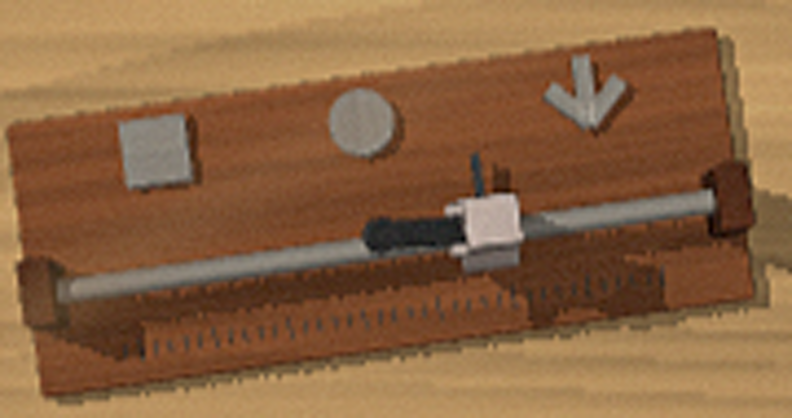

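The enlarged crop gives base corners at (10,127), (716,30), (750,300) and (45,397). The pointer tip is at (475,155). The arrow's stem runs from (581,57) to (594,132), and the block top is centred at (491,220).

```bash
cat >> h.py <<'E'
def crop(u,v,f=4.4,u0=230,v0=125): return (u+.5)/f-.5+u0,(v+.5)/f-.5+v0
E
python3 - <<'E'
from h import *
P=lambda u,v,z: at_z("top",*crop(u,v),z)
C=[P(*c,.016) for c in((10,127),(716,30),(750,300),(45,397))]
yv=(C[0]-C[1]+C[3]-C[2]);yv/=np.linalg.norm(yv); xv=(C[0]-C[3]+C[1]-C[2]);xv/=np.linalg.norm(xv)
print(np.linalg.norm(C[0]-C[1]),np.linalg.norm(C[3]-C[2]),np.linalg.norm(C[0]-C[3]),yv,xv,yv@xv)
xv=np.array([yv[1],-yv[0],0]); ang=np.degrees(np.arctan2(xv[1],xv[0]))
o=np.mean(C,0)-xv*.0275; o[2]=0; print("origin",o,"yaw",ang)
G=lambda p:np.round(((p-o)@xv,(p-o)@yv,p[2]),4)
for n,u,v,z in(("tip",475,155,.035),("block",491,220,.122),("lever",382,234,.125),("stemtop",581,57,.024),("arrowhead",594,132,.024),("arrowmid",588,95,.024),("sq",156,151,.024),("rd",363,122,.024),("postR",732,188,.07),("postL",42,283,.07)): print(n,G(P(u,v,z)),P(u,v,z).round(4))
s=status.read_state()
E
```

```text
0.47598481272218746 0.4721849386676246 0.18165101364843436 [-0.13411364  0.99096596  0.        ] [0.99237205 0.12327902 0.        ] -0.010925316730875372
origin [ 0.57044829 -0.00605306  0.        ] yaw 7.707369026169643
tip [ 0.0547 -0.0662  0.035 ] [ 0.6336 -0.0643  0.035 ]
block [ 0.0018 -0.0645  0.122 ] [ 0.5809 -0.0698  0.122 ]
lever [0.0021 0.0027 0.125 ] [ 0.5722 -0.0031  0.125 ]
stemtop [ 0.1115 -0.1459  0.024 ] [ 0.7005 -0.1356  0.024 ]
arrowhead [ 0.0607 -0.1473  0.024 ] [ 0.6503 -0.1439  0.024 ]
arrowmid [ 0.0857 -0.1468  0.024 ] [ 0.675  -0.1401  0.024 ]
sq [0.0878 0.142  0.024 ] [0.6384 0.1464 0.024 ]
rd [0.0882 0.0036 0.024 ] [0.6574 0.0093 0.024 ]
postR [ 0.0065 -0.2236  0.07  ] [ 0.6069 -0.2268  0.07  ]
postL [0.0065 0.2205 0.07  ] [0.5473 0.2134 0.07  ]
```

Emit:
move_arm --rows '[[1,[0,-0.1494,-0.2166],[0,0,0]],[1,[0,-0.1494,-0.2166],[0,0,0]],[1,[0,-0.1494,-0.2166],[0,0,0]],[1,[0,-0.1494,-0.2166],[0,0,0]],[1,[0,-0.1494,-0.2166],[0,0,0]],[1,[0,-0.1494,-0.2166],[0,0,0]],[1,[0,-0.1494,-0.2166],[0,0,0]],[1,[0,-0.1494,-0.2166],[0,0,0]],[1,[0,-0.1494,-0.2166],[0,0,0]],[1,[0,-0.1494,-0.2166],[0,0,0]],[1,[0,-0.1494,-0.2166],[0,0,0]],[1,[0,-0.1494,-0.2166],[0,0,0]],[1,[0,0,0],[-0.0269,0,0]],[1,[0,0,0],[-0.0269,0,0]],[1,[0,0,0],[-0.0269,0,0]],[1,[0,0,0],[-0.0269,0,0]],[1,[0,0,0],[-0.0269,0,0]],[1,[0,0,0],[-0.0269,0,0]],[1,[0,0,0],[-0.0269,0,0]],[1,[0,0,0],[-0.0269,0,0]]]'

```text
t: 2.6
position: [0.5797, -0.0704, 0.248]
tcp_rot: [[-0.001, 0.99, 0.139], [0.0, 0.139, -0.99], [-1.0, -0.001, -0.0]]
force: [-0.7, 0.1, -0.1]
width: 1.002
```

Emit:
move_arm --rows '[[1,[0.16,0,0],[0,0,0]],[1,[0.16,0,0],[0,0,0]],[1,[0.16,0,0],[0,0,0]],[1,[0.12,0,0],[0,0,0]],[1,[0.12,0,0],[0,0,0]],[0,[0,0,0],[0,0,0]],[0,[0,0,0],[0,0,0]],[0,[0,0,0],[0,0,0]],[0,[0,0,0],[0,0,0]],[0,[0,0,0],[0,0,0]],[0,[0,0,0],[0,0,0]],[0,[0,0,0],[0,0,0]]]'

```text
t: 4.1
position: [0.5808, -0.0705, 0.1055]
tcp_rot: [[0.002, 0.991, 0.134], [-0.0, 0.134, -0.991], [-1.0, 0.002, 0.001]]
force: [2.6, 0.9, 7.4]
width: 0.343
```

Emit:
move_arm --rows '[[0,[0,0,0.05],[0,0,0]],[0,[0,0,0.05],[0,0,0]],[0,[0,0,0.05],[0,0,0]],[0,[0,0,0.05],[0,0,0]],[0,[0,0,0.05],[0,0,0]],[0,[0,0,0.05],[0,0,0]],[0,[0,0,0.05],[0,0,0]],[0,[0,0,0.05],[0,0,0]],[0,[0,0,0],[0,0,0]],[0,[0,0,0],[0,0,0]]]'

```text
t: 5.35
position: [0.5918, -0.1506, 0.1055]
tcp_rot: [[0.003, 0.991, 0.134], [-0.002, 0.134, -0.991], [-1.0, 0.003, 0.002]]
force: [2.8, -5.3, 4.5]
width: 0.344
```

Run:
```python
from h import *
p,_=snap("scene","s1"); q,_=snap("top","t1")
a=cv2.resize(p[150:270,220:320],None,fx=5,fy=5,interpolation=cv2.INTER_CUBIC)[:,:,::-1]
cv2.imwrite('pics/s1c.png',a)
cv2.imwrite('pics/t1c.png',cv2.resize(q[125:220,300:410],None,fx=6,fy=6,interpolation=cv2.INTER_CUBIC)[:,:,::-1])
```

```text
(no output)
```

View pics/s1c.png

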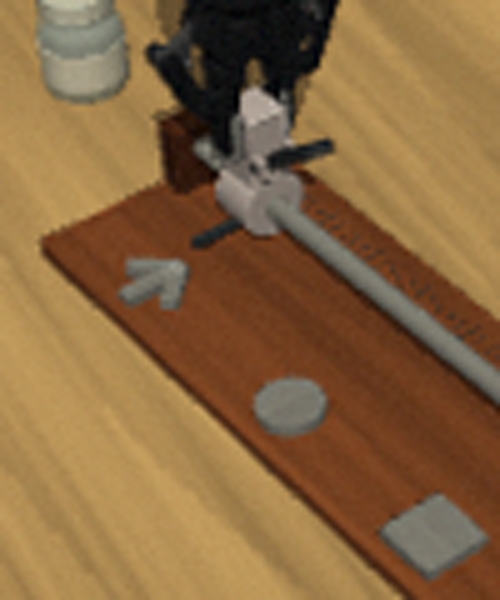

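View pics/t1c.png

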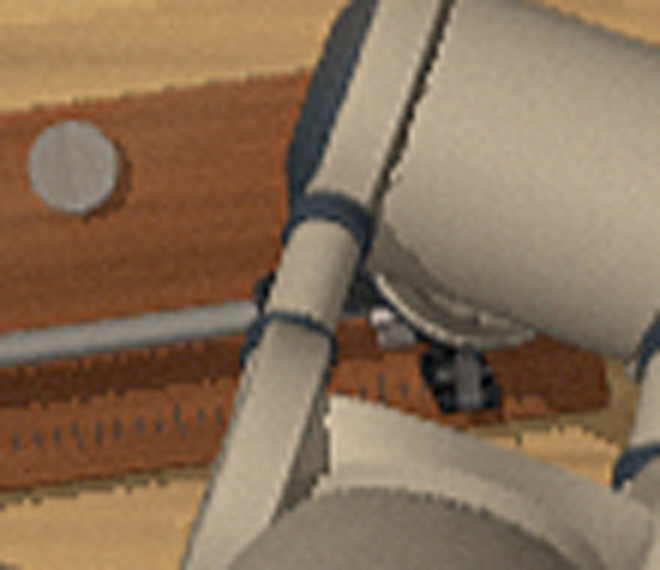

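In the scene crop the pointer tip is at about (195,242), the arrow head's tip at (187,266) and the stem's end at (123,296). The arm hides the pointer in the top view.

Run:
```python
from h import *
yv=np.array([-.134,.991,0]);xv=np.array([.991,.134,0]);o=np.array([.57045,-.00605,0])
for n,u,v,z in(("tip",195,242,.035),("tiproot",235,226,.035),("head",187,266,.024),("stem",123,296,.024),("round",291,405,.024),("square",435,535,.024)):
    p=at_z("scene",*crop(u,v,5,220,150),z); print(n,((p-o)@xv).round(4),((p-o)@yv).round(4))
```

```text
tip 0.0535 -0.1461
tiproot 0.024 -0.1429
head 0.0647 -0.1406
stem 0.1129 -0.1422
round 0.0891 0.009
square 0.0885 0.147
```

Emit:
move_arm --rows '[[0.6,[0,0,0],[0,0,0]],[0.6,[0,0,0],[0,0,0]],[0.6,[0,0,0],[0,0,0]],[0.6,[-0.15,0,0],[0,0,0]],[0,[-0.2,0,0],[0,0,0]],[0,[-0.2,0,0],[0,0,0]],[0,[0,-0.1,-0.28],[0,0,0]],[0,[0,-0.1,-0.28],[0,0,0]],[0,[0,-0.1,-0.28],[0,0,0]],[0,[0,-0.1,-0.28],[0,0,0]],[0,[0,-0.1,-0.28],[0,0,0]],[0,[0,-0.1,-0.28],[0,0,0]]]'

```text
t: 6.95
position: [0.4256, 0.1687, 0.2145]
tcp_rot: [[0.0, 0.991, 0.134], [0.0, 0.134, -0.991], [-1.0, 0.0, -0.0]]
force: [0.5, 1.0, 0.2]
width: 0.004
```

Run:
```python
from h import *
q,_=snap("top","t2"); snap("scene","s2")
cv2.imwrite('pics/t2c.png',cv2.resize(q[125:200,320:410],None,fx=8,fy=8,interpolation=cv2.INTER_CUBIC)[:,:,::-1])
```

```text
(no output)
```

View pics/t2c.png

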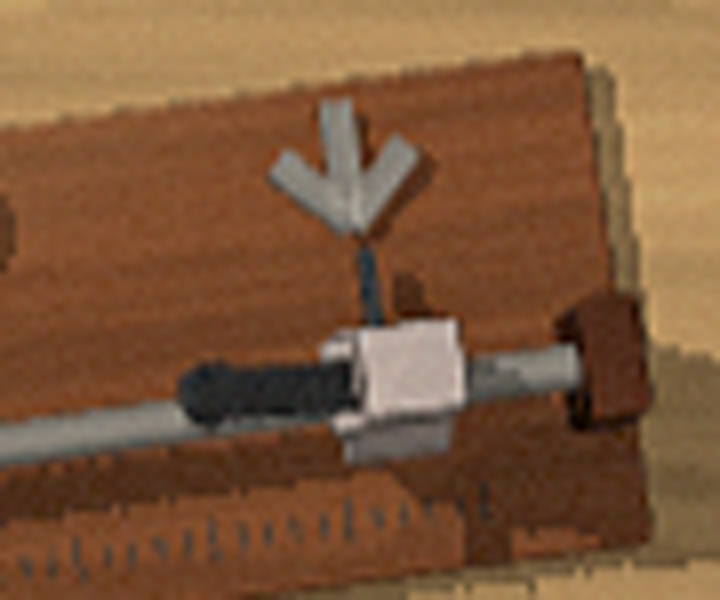

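The pointer's tip is at (366,250) and its root at (373,322). The arrow's stem end is at (337,102) and its head tip at (358,235).

Run:
```python
from h import *
yv=np.array([-.134,.991,0]);xv=np.array([.991,.134,0]);o=np.array([.57045,-.00605,0])
for n,u,v,z in(("tip",366,250,.035),("root",373,322,.035),("head",358,235,.024),("stem",337,102,.024),("barbL",277,165,.024),("barbR",412,148,.024),("block",411,366,.122)):
    p=at_z("top",*crop(u,v,8,320,125),z); print(n,((p-o)@xv).round(4),((p-o)@yv).round(4))
q=cv2.imread('pics/t2.png').astype(int); u0=320
for v in (155,156,157,158,159,160,161,162,163,164): print(v,q[v,358:374].sum(1)//3, (q[v,358:374,2]-q[v,358:374,0]))
for v in (138,140,142): print(v,q[v,355:372,0])
```

```text
tip 0.0554 -0.1474
root 0.0291 -0.1462
head 0.0628 -0.1467
stem 0.1122 -0.146
barbL 0.0923 -0.121
barbR 0.0917 -0.1708
block 0.0024 -0.1455
155 [79 78 74 76 76 76 68 45 69 69 78 75 75 75 77 76] [81 83 86 82 75 84 82 46 60 71 75 76 74 78 76 80]
156 [75 74 73 78 74 75 72 57 65 78 78 74 76 79 82 79] [75 78 75 75 82 79 54  1 26 89 83 81 80 78 78 81]
157 [75 82 76 77 80 83 63 51 53 84 78 84 79 75 77 82] [ 83  77  81  81  83  86  43 -12  -8  90  79  76  83  85  74  75]
158 [75 84 80 77 77 79 60 59 47 82 77 79 75 75 69 81] [ 83  80  79  80  81  83  63  -7 -14  83  83  74  80  78  79  78]
159 [79 77 74 80 72 78 69 52 51 73 81 58 58 57 83 78] [ 79  78  77  76  75  81  64  -5 -11  73  85  60  62  59  82  82]
160 [75 74 81 75 74 79 81 56 60 71 85 47 50 52 54 76] [ 78  78  78  79  80  79  82  -6 -12  45  88  54  54  50  60  80]
161 [76 80 79 77 75 79 84 38 54 68 80 48 54 43 50 73] [ 79  80  86  81  83  82  90 -10 -10  37  83  55  46  60  43  73]
162 [73 70 72 68 74 76 72 49 56 66 78 46 42 47 43 75] [ 82  77  77  77  70  72  81  10 -11  35  83  47  55  48  53  82]
163 [71 69 74 68 70 69 78 60 58 57 80 44 47 43 46 48] [70 74 66 74 73 78 81 37 -8 22 82 54 53 51 51 62]
164 [71 71 77 72 67 66 74 57 58 50 65 61 32 33 36 37] [73 71 68 68 78 77 78 34 -5 -5 89 72 59 54 44 39]
138 [ 46  44  41  53  34 116 110 119 135  39  42  46  38  43  39  43  40]
140 [ 42  43  44  35  32 116 117 124 134  64  23  33  43  36  32  38  42]
142 [ 39  35  41  40  37  94 120 122 126  93  20  41  38  67 112  74  39]
```

Run:
```python
from h import *
yv=np.array([-.134,.991,0]);xv=np.array([.991,.134,0]);o=np.array([.57045,-.00605,0])
for u,v,z in((365.5,158.5,.035),(361.85,140,.024)):
    p=at_z("top",u,v,z); print(((p-o)@xv).round(4),((p-o)@yv).round(4))
b=o+yv*(-.1465+.071)+xv*.001; print("lever target",b, "lever pts from depth:")
d=np.load('pics/t2_d.npy')
for v in range(170,178,2):
  for u in range(344,366,3):
    p=at_d("top",u,v,d)
    if p[2]>.085: print(u,v,np.round([(p-o)@xv,(p-o)@yv,p[2]],3))
s=status.read_state();R=s['tcp_rot'];print(R.T@(b-s['position'])/.2)
```

```text
0.0476 -0.1468
0.1043 -0.1454
lever target [ 0.581558  -0.0807365  0.       ] lever pts from depth:
344 170 [ 0.013 -0.074  0.124]
347 170 [ 0.011 -0.081  0.129]
350 170 [ 0.011 -0.09   0.121]
353 170 [ 0.011 -0.098  0.115]
356 170 [ 0.011 -0.108  0.104]
359 170 [ 0.009 -0.116  0.105]
362 170 [ 0.01  -0.125  0.093]
365 170 [ 0.005 -0.13   0.123]
344 172 [ 0.006 -0.072  0.134]
347 172 [ 0.007 -0.081  0.121]
350 172 [ 0.006 -0.089  0.123]
353 172 [ 0.005 -0.098  0.113]
356 172 [ 0.005 -0.107  0.106]
359 172 [ 0.005 -0.115  0.1  ]
362 172 [ 0.004 -0.124  0.096]
365 172 [ 0.001 -0.13   0.115]
344 174 [ 0.001 -0.071  0.133]
347 174 [ 0.001 -0.08   0.126]
350 174 [ 0.    -0.088  0.12 ]
353 174 [-0.    -0.097  0.118]
356 174 [-0.001 -0.106  0.109]
359 174 [-0.001 -0.115  0.1  ]
362 174 [-0.002 -0.123  0.096]
365 174 [-0.004 -0.13   0.108]
344 176 [-0.004 -0.071  0.13 ]
347 176 [-0.005 -0.079  0.129]
350 176 [-0.005 -0.088  0.121]
353 176 [-0.006 -0.096  0.116]
356 176 [-0.006 -0.105  0.107]
359 176 [-0.007 -0.114  0.102]
362 176 [-0.007 -0.123  0.092]
365 176 [-0.009 -0.129  0.105]
[1.06963956 0.60895554 1.3567648 ]
```

The pointer reads -146.8 to -147.4 mm along the bar and the arrow's middle about -146 mm. They agree to about 1 mm, so I'll press the lever now.

Emit:
move_arm --rows '[[0,[0,0.122,0.271],[0,0,0]],[0,[0,0.122,0.271],[0,0,0]],[0,[0,0.122,0.271],[0,0,0]],[0,[0,0.122,0.271],[0,0,0]],[0,[0,0.122,0.271],[0,0,0]],[0,[0,0,0],[0,0,0]],[0,[0.15,0,0],[0,0,0]],[0,[0.15,0,0],[0,0,0]],[0,[0.025,0,0],[0,0,0]],[0,[0.025,0,0],[0,0,0]],[0,[0.025,0,0],[0,0,0]],[0,[0.025,0,0],[0,0,0]],[0,[0.025,0,0],[0,0,0]],[0,[0.025,0,0],[0,0,0]],[0,[0.025,0,0],[0,0,0]],[0,[0.025,0,0],[0,0,0]],[0,[0,0,0],[0,0,0]]]'

```text
t: 9.18
position: [0.5836, -0.085, 0.1138]
tcp_rot: [[-0.001, 0.991, 0.134], [0.0, 0.134, -0.991], [-1.0, -0.001, -0.0]]
force: [0.5, -0.0, 0.2]
width: -0.0
```

Emit:
move_arm --rows '[[0,[0.01,0,0],[0,0,0]],[0,[0.01,0,0],[0,0,0]],[0,[0,0,0],[0,0,0]]]'

```text
t: 9.55
position: [0.584, -0.085, 0.1107]
tcp_rot: [[0.0, 0.991, 0.134], [-0.0, 0.134, -0.991], [-1.0, 0.0, 0.0]]
force: [-2.0, 1.1, 7.2]
width: -0.0
```

Emit:
move_arm --rows '[[0,[0.005,0,0],[0,0,0]],[0,[0,0,0],[0,0,0]],[0,[-0.1,0,0],[0,0,0]],[0,[-0.2,0,0],[0,0,0]],[0,[-0.2,0,0],[0,0,0]],[0,[0,-0.12,-0.27],[0,0,0]],[0,[0,-0.12,-0.27],[0,0,0]],[0,[0,-0.12,-0.27],[0,0,0]],[0,[0,-0.12,-0.27],[0,0,0]],[0,[0,-0.12,-0.27],[0,0,0]],[0,[0,0,0],[0,0,0]]]'

```text
t: 10.92
position: [0.4266, 0.1691, 0.2094]
tcp_rot: [[-0.001, 0.99, 0.138], [0.0, 0.138, -0.99], [-1.0, -0.001, -0.0]]
force: [-0.4, -0.7, -0.5]
width: 0.001
```

Run:
```python
from h import *
q,d=snap("top","t3"); p,_=snap("scene","s3")
a=cv2.resize(q[125:200,320:410],None,fx=7,fy=7,interpolation=cv2.INTER_CUBIC)[:525,:,::-1]
cv2.imwrite('pics/t3c.png',a)
yv=np.array([-.134,.991,0]);xv=np.array([.991,.134,0]);o=np.array([.57045,-.00605,0])
for u in range(340,366,2):
    p=at_d("top",u,174,d); print(u,np.round([(p-o)@xv,(p-o)@yv,p[2]],3))
```

```text
340 [ 0.007 -0.064  0.093]
342 [ 0.006 -0.069  0.096]
344 [ 0.005 -0.074  0.095]
346 [ 0.005 -0.08   0.091]
348 [ 0.004 -0.085  0.093]
350 [ 0.003 -0.091  0.093]
352 [ 0.003 -0.097  0.09 ]
354 [ 0.002 -0.102  0.09 ]
356 [ 0.001 -0.107  0.094]
358 [-0.    -0.112  0.097]
360 [-0.    -0.119  0.088]
362 [-0.001 -0.124  0.093]
364 [-0.002 -0.13   0.088]
```

View pics/t3c.png

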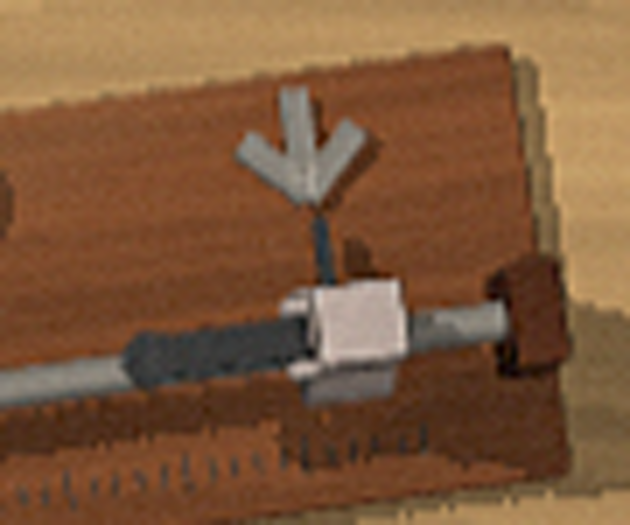

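View pics/s3.png

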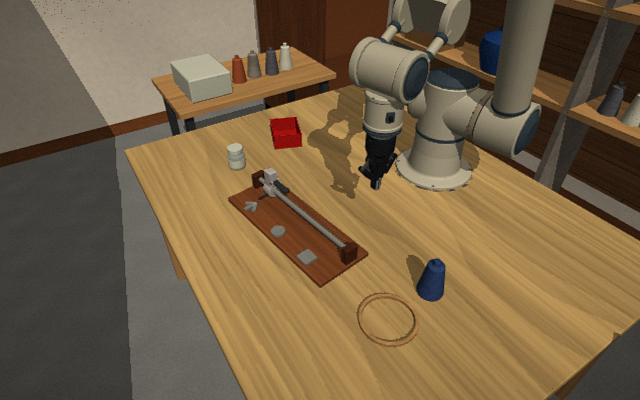

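The top crop shows the lever flat, with depth about 93 mm along its whole length. The pointer is still at (319,216), in line with the arrow's stem. The scene view shows the other objects where they were and the robot clear of everything, so I'm handing in.

```bash
python3 -c "
from workcell import finish_job
print(finish_job())"
```

```text
the job is handed in; nothing more can be done
None
```

The stop is on the arrow marker and its locking lever is pressed flat. I handed the job in after about 11 s of robot time. I gripped the stop's block, slid it about 81 mm in -y, let go, and pressed the lever down with the closed fingertips.

- **Alignment:** before pressing, the top camera put the pointer at about -147 mm along the bar and the arrow's middle at about -146 mm. In the picture taken after pressing, the pointer looked unmoved.
- **Lever:** the press met about 7 N with the fingertips at 94 mm, which is the flat height. I then pressed about 1 mm further. Depth along the lever afterwards was about 93 mm, within about 5 mm of noise.
- **Everything else:** the tub, cone, hoop and jar looked unmoved, and the arm was clear of everything.
- **Disagreement:** a coarse reading from the scene camera put the markers about 5 mm further along +y than the top camera did. It made the pointer look up to 5 mm off the arrow. I relied on the closer, unobstructed top view, where both points are in the same picture.

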